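Weight the press arm open and slide the slide carrier under its foot

ROBOT

A 6-joint arm with a two-finger parallel gripper is mounted at the origin on the work surface. World frame = base frame: x ahead of the robot, y to its left, z up, the work surface at z = 0. Lengths are in m, angles in rad, forces in N, time in s.
With the tool pointing down it reaches from about 0.35 to 0.975 m from the base axis. Payload 4.9 kg.
Tool frame: the origin (TCP) lies at the very end of the fingers, on their centre line; the grasp point (between the pads) lies 19 mm behind it; z points along the fingers, y is the line along which they close (so a half turn about z gives the same grasp; the last joint's range is limited). The gripper opens to 85 mm and grips with 20 to 120 N. Pads are 22 mm wide; open, the fingers measure 114 mm over their backs; the gripper's body (76 mm by 85 mm) begins 54 mm behind the grasp point. The pads swing forward as they close: fully open they stand 13 mm farther back than shut.
Start: joints at [1.154, 0.053, 1.613, -0, 1.476, -0.119], TCP at [0.183, 0.597, 0.2] pointing down, gripper open.
Joint ranges: [-3.01, 3.01], [-1.01, 2.22], [0.06, 2.58], [-1.02, 4.17], [0.09, 2.62], [-3.14, 3.14]. Speed limits (rad/s): [2.57, 2.57, 3.14, 3.14, 3.14, 3.14].

INTERFACE

Orientations are given as a rotation vector (axis times angle).
In Python, from station import ctrl gives the robot as it stands.
- The arm moves only by the tool jog_arm, never from a script. Its argument "plan" is a list of rows, each a list of 7 numbers: the shift along the tool's x, y, z in units of 0.02 m (1.0 is 0.02 m), then the turn, a rotation vector about the tool's x, y, z in units of 45 degrees (1.0 is 45 degrees), then the opening, from -1 (shut) to 1 (fully open). A call has 1 to 8 rows; each row shifts and turns the commanded pose from where the row before left it, along the tool's axes as they then stand; what a row does not reach is not made up. A row lasts 1/10 s, in which the tool goes at most 50 mm and 8.59 degrees, less where a joint would pass 70% of its speed; a pose out of reach is approached as far as the arm can. A call with a number of a shift or a turn outside -1 to 1 is refused whole. A call with a gripper value outside its range is refused whole. The fingers move at their own pace and stop on an object; "grip_force" is the grip in N (left out, the last holds). Time passes only in rows, so rows that do not move let the fingers close. It gives the time, the measured TCP pose, the force, the opening and the grip force at its end, in the units of the state.
- ctrl.get_obs(): the state, without advancing time (a new reading comes with each control period).
- ctrl.get_image(name): name is "side" or "top"; returns (picture, depth): 384x512x3 uint8, red, green, blue; 384x512 float32, m along the optical axis (not along the pixel's ray), 0 where there is no reading.
- ctrl.camera_info(name): a dict with "camera_matrix" (3x3 intrinsics, pixels), "rvec" (rotation vector, rad) and "tvec" (3), from world to camera coordinates, as OpenCV has them. Camera axes: x right, y down, z forward; pixel columns grow to the right and rows downward; lengths in m; the calibration is good to about 2 mm. A picture is of the moment at which its call begins. camera_info takes no time and is no camera call.
- ctrl.finish_job(): hands the job in; it is judged then, once.
The state is a dict: "t": time; "q": joint angles; "dq": joint speeds; "effort": joint torques, N m; "tool_pos": TCP position; "tool_rot": TCP orientation; "contact_force": force on the tool from outside, world axes, zero at the start; "wrist_torque": the same for the moment, N m; "opening": finger opening in m; "grip_force": force on a finger pad.
Only numpy, scipy, OpenCV 4.12 (cv2) and the standard library are available. Lean on these libraries where they do the work, as an engineer would, in place of code of your own. Each camera call takes 0.05 s, during which the arm holds its last target. There are 200 camera calls.

TASK

Get the slide press ready for mounting: stand the largest of the three steel weights in the dish on the tail of the press's sprung arm, so that its foot lifts and stays up. Then, with the arm held open, slide the slide carrier along the bench until the middle of its glass slide is right below the raised foot, the carrier lying square across the arm. Leave the weight standing in the dish.

Things in the scene. Friction and masses are not known exactly. Their poses are not given: they have to be found in the camera images.
- weight_mid (a point): Largest of three knobbed round steel weights (0.5-0.6 kg): body 44 mm across, 38 mm high, thin neck, then a round knob 26 mm across from 48 to 70 mm above its foot; grip it by the knob. The two lookalikes, 46 and 37 mm tall, are too light to open the arm. Point: on its axis, half-way up (35 mm above its foot); z up.
- slide_mid (a point): Loose aluminium slide carrier: plate 165 x 50 x 12 mm on the bench, glass slide 76 x 26 mm in its front part. Point: middle of the glass, 13 mm above the bench. x runs along the carrier to its front edge, 45 mm ahead. Handle: upright tab 10 mm thick (y), 26 mm long (x), centred 100 mm behind the point, from 12 to 55 mm above the bench. It starts on the press's -y side, front towards the press.
- press_foot (a point): Black foot, 36 mm across, on the front end of the rocker arm (20 mm wide) of a fixed white press, held down by a spring. Point: centre of its underside, 6 mm above the bench when shut, 36 mm when open. x runs from foot to dish (level when open), y level across the arm. The bench below is free: slide in along y. The stand's base begins 90 mm along x from the foot, 45 mm to either side.
- press_dish (a point): Round dish on the tail of the press's arm, 80 mm wide inside, rim 10 mm high. Point: centre of its floor, 230 mm along x from the foot, 120 mm beyond the pivot. Floor 108 mm above the bench and tipped 0.28 rad when shut; 75 mm, level and on a stop when open. 2 to 3.5 N down on it opens the arm; the large weight does so by itself. Axes as for the foot.
Mind the look-alikes: they are no part of the job. Leave any green look-alike of the part that bears slide_mid alone. What is shaped like the part that bears weight_mid but orange or pink is not meant.

How it is judged:
On the way:
1. the large weight stands in the dish and holds the arm open, with the carrier still clear of the foot (height (world z) of press_foot above 0.03 m and horizontal distance between weight_mid and press_dish below 0.022 m and horizontal distance between slide_mid and press_foot above 0.06 m), for 0.2 s.
At the end, for the whole second after the job is handed in: The large weight stands upright (within 10 degrees) in the dish and keeps the foot at least 30 mm above the bench; the carrier lies flat on the bench with the middle of its glass slide within 15 mm, seen from above, of the centre of the foot, and square across the arm within 0.2 rad (height (world z) of press_foot above 0.03 m and horizontal distance between weight_mid and press_dish below 0.022 m and z of weight_mid in the frame of press_dish between 0.025 and 0.042 m and angle between weight_mid's own z axis and vertical below 0.17 rad and horizontal distance between slide_mid and press_foot below 0.015 m and angle between the x axis of slide_mid and the y axis of press_foot, either way round below 0.2 rad and height (world z) of slide_mid below 0.018 m and angle between slide_mid's own z axis and vertical below 0.1 rad); the robot touches nothing.
It also fails if it takes over 54 s, if anything falls off the work surface, if the arm or the gripper's body presses on something with over 40 N, if the wrist force passes 120 N, or if a joint passes its speed limit or range.

## Working session

There is one attempt and no reset: what is moved stays moved. The work goes in short steps, Python scripts to look and compute and a tool call to move; the robot and the scene stay as the last step left them, time stands still between calls to the robot, and variables do not carry over. Pictures are saved under pics/ and viewed, at most 10 in all, crops included, and the job is handed in when it is done.

Besides the shell and the picture viewer there is one more tool, called after "Call:" in YAML: its name, and indented under it one key for each argument. jog_arm: Moves the arm, as the interface text tells. Shifts and turns lie within -1 to 1; 1 stands for 0.02 m of shift or 45 degrees of turn. Its arguments: {"type":"object","properties":{"plan":{"type":"array"},"grip_force":{"type":"number"}},"required":["plan"]}

```bash
mkdir -p pics; cat > h.py <<'E'
import numpy as np, cv2
from station import ctrl
def grab(n):
    im,d=ctrl.get_image(n); c=ctrl.camera_info(n)
    K=np.array(c["camera_matrix"]);R=cv2.Rodrigues(np.array(c["rvec"],float))[0];t=np.array(c["tvec"],float).ravel()
    v,u=np.mgrid[:384,:512]
    P=np.stack([(u-K[0,2])/K[0,0]*d,(v-K[1,2])/K[1,1]*d,d],-1)
    W=(P-t)@R
    W[d==0]=np.nan
    return im,d,W
def save(im,f,s=1.5):
    cv2.imwrite("pics/"+f,cv2.resize(im[:,:,::-1],None,fx=s,fy=s,interpolation=cv2.INTER_CUBIC))
E
python3 - <<'E'
from h import *
for n in("top","side"):
    im,d,W=grab(n); np.savez(""+n,im=im,d=d,W=W); save(im,n+"0.png")
    c=ctrl.camera_info(n);R=cv2.Rodrigues(np.array(c["rvec"],float))[0];print(n,-R.T@np.array(c["tvec"]),R[2])
print(ctrl.get_obs())
E
```

```text
top [ 0.2305012  -0.07961162  1.26807086] [ 0.21923763  0.03094939 -0.97518049]
side [ 0.19689284 -0.65923226  0.7848003 ] [ 0.30681461  0.63178364 -0.71183862]
{'t': 0.1, 'q': array([ 1.15401371e+00,  5.33116432e-02,  1.61415327e+00, -2.48753681e-05,
        1.47599219e+00, -1.19008386e-01]), 'dq': array([ 0.00067173, -0.00037061, -0.00200749, -0.0024282 , -0.00058922,
        0.00060376]), 'effort': array([ 1.18007074e-04, -3.94903457e+01, -3.71363604e+01, -7.35356139e-05,
        3.92525093e-03,  1.64007218e-05]), 'tool_pos': array([0.18313058, 0.59692173, 0.19907515]), 'tool_rot': array([-4.65942922e-01, -3.10637134e+00,  2.83407830e-03]), 'contact_force': array([ 0.01232379,  0.79113947, -0.84648155]), 'wrist_torque': array([ 0.02757414, -0.03544989,  0.01015452]), 'grip_force': 0.0, 'opening': 0.0851975459879159}
```

View pics/top0.png

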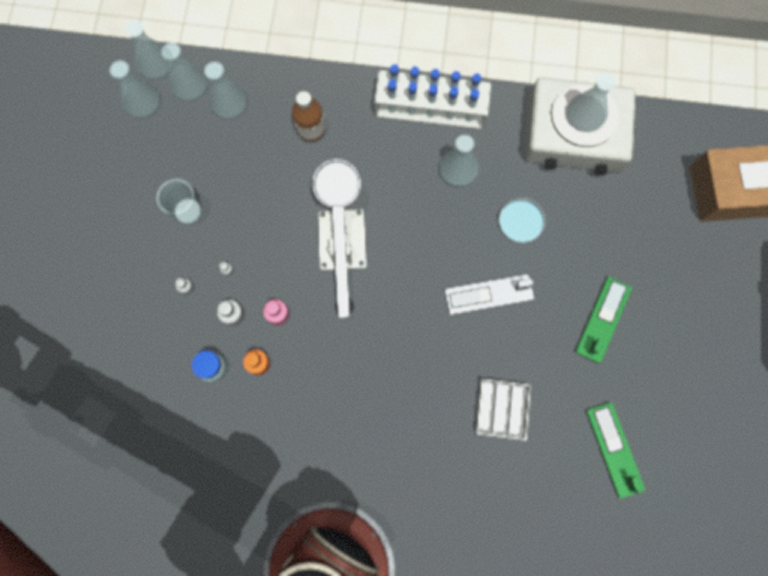

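View pics/side0.png

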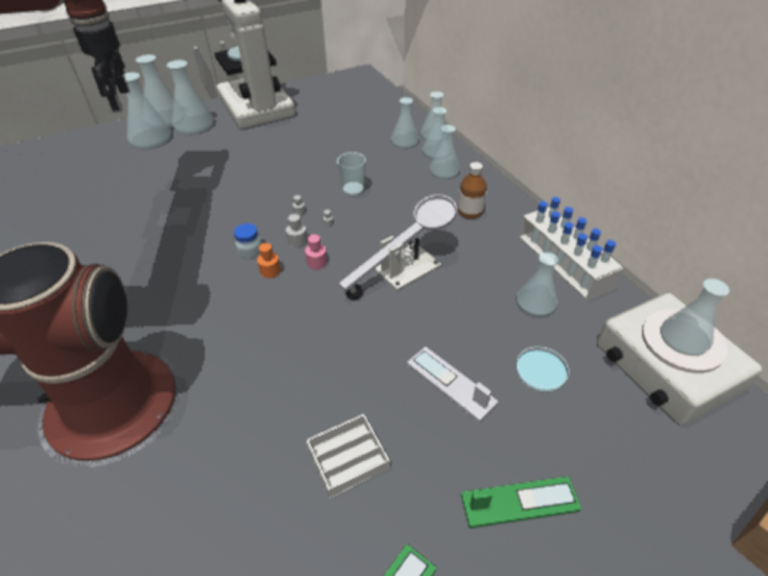

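Top view (768 px scale). Weight candidates: large steel (229,312), small steels (183,285) and (225,268), orange (256,361), pink (275,312), blue-capped jar (207,365). I choose the steel one at (229,312). Carrier candidates: the aluminium one at (490,295) is meant, and the greens at (603,320) and (615,450) stay put. The press foot is at (344,310) and its dish at (337,184).

```bash
python3 - <<'E'
from h import *
o={n:np.load(n+".npz") for n in("top","side")}
T=o["top"];S=o["side"]
for n in o: print(n,'benchz',np.nanmedian(o[n]["W"][200:300,200:300,2]))
def pts(D,u0,v0,u1,v1,z0,z1):
    W=D["W"][int(v0/1.5):int(v1/1.5),int(u0/1.5):int(u1/1.5)].reshape(-1,3)
    return W[(W[:,2]>z0)&(W[:,2]<z1)]
def rep(l,p): print(l,len(p),p.mean(0).round(4),'min',p.min(0).round(3),'max',p.max(0).round(3)) if len(p) else print(l,0)
rep("wt top knob",pts(T,205,290,250,330,.045,.09)); rep("wt top z>.064",pts(T,205,290,250,330,.064,.09))
rep("wt top all",pts(T,205,290,250,330,.01,.09))
rep("wt side knob",pts(S,280,210,312,250,.045,.09))
rep("s1",pts(T,170,272,195,298,.01,.09));rep("s2",pts(T,215,257,235,278,.01,.09));rep("pink",pts(T,262,297,290,328,.01,.09));
p=pts(T,435,260,545,325,.006,.018);rep("carr",p)
r=cv2.minAreaRect((p[:,:2]*1000).astype(np.float32));print(r,cv2.boxPoints(r))
rep("tab",pts(T,435,260,545,325,.035,.07));rep("tabS",pts(S,400,340,510,420,.04,.07))
rep("dish",pts(T,305,150,370,210,.06,.2))
a=pts(T,325,210,360,325,.02,.13)
for x0 in np.arange(a[:,0].min(),a[:,0].max(),.02):
    q=a[(a[:,0]>=x0)&(a[:,0]<x0+.02)]; 
    if len(q): rep("arm",q)
im=np.hstack([T["im"][165:265,105:205],S["im"][120:220,150:250]]);save(im,"crop1.png",4)
E
```

```text
top benchz -0.0010919757607188204
side benchz 0.0017116452660243275
wt top knob 85 [0.4343 0.2489 0.0663] min [0.423 0.237 0.047] max [0.447 0.264 0.076]
wt top z>.064 67 [0.4353 0.2503 0.0689] min [0.423 0.237 0.064] max [0.447 0.264 0.076]
wt top all 224 [0.4322 0.2454 0.0456] min [0.413 0.229 0.011] max [0.456 0.271 0.076]
wt side knob 89 [0.4379 0.2295 0.0649] min [0.425 0.158 0.051] max [0.45  0.262 0.074]
s1 92 [0.4754 0.3461 0.0313] min [0.463 0.336 0.011] max [0.491 0.362 0.049]
s2 54 [0.5201 0.2744 0.0262] min [0.511 0.266 0.011] max [0.532 0.285 0.041]
pink 213 [0.4438 0.1606 0.0458] min [0.426 0.143 0.01 ] max [0.47  0.185 0.075]
carr 896 [ 0.5351 -0.2317  0.0112] min [ 0.49  -0.32   0.006] max [ 0.583 -0.152  0.018]
((540.561767578125, -235.23004150390625), (75.35139465332031, 167.22340393066406), 9.87123966217041) [[ 489.10992 -159.3151 ]
 [ 517.7778  -324.06284]
 [ 592.0136  -311.145  ]
 [ 563.34576 -146.39725]]
tab 49 [ 0.5548 -0.2945  0.0503] min [ 0.548 -0.307  0.035] max [ 0.563 -0.282  0.058]
tabS 81 [ 0.556  -0.2965  0.0519] min [ 0.55  -0.308  0.04 ] max [ 0.566 
[... 175 characters left out ...]
m 55 [0.4809 0.0391 0.0521] min [0.471 0.028 0.021] max [0.491 0.049 0.059]
arm 52 [0.501  0.0425 0.0589] min [0.491 0.033 0.052] max [0.51  0.054 0.064]
arm 58 [0.5207 0.0463 0.0644] min [0.511 0.035 0.056] max [0.531 0.056 0.074]
arm 53 [0.5409 0.0496 0.071 ] min [0.532 0.041 0.062] max [0.551 0.059 0.079]
arm 115 [0.5612 0.0548 0.0736] min [0.551 0.036 0.021] max [0.571 0.076 0.093]
arm 95 [0.5798 0.0552 0.0827] min [0.571 0.034 0.056] max [0.591 0.076 0.092]
arm 57 [0.6019 0.0606 0.089 ] min [0.592 0.05  0.081] max [0.611 0.072 0.097]
arm 58 [0.6205 0.0633 0.0891] min [0.612 0.053 0.028] max [0.63  0.074 0.102]
arm 20 [0.6346 0.0664 0.0978] min [0.632 0.058 0.092] max [0.638 0.075 0.104]
```

View pics/crop1.png

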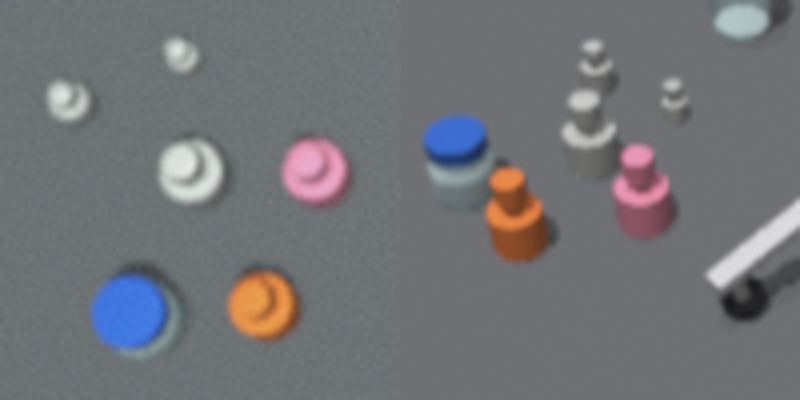

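The crop confirms it: at (190,170) on the left and (590,135) on the right is the large grey steel weight, with pink, orange and the jar around it. Knob is at about (0.4355, 0.250). Moving above it.

Call:
jog_arm:
  plan:
    - [-0.95,-0.715,0,0,0,0,1]
    - [-0.95,-0.715,0,0,0,0,1]
    - [-0.95,-0.715,0,0,0,0,1]
    - [-0.95,-0.715,0,0,0,0,1]
    - [-0.95,-0.715,0,0,0,0,1]
    - [-0.95,-0.715,0,0,0,0,1]
    - [-0.95,-0.715,0,0,0,0,1]
    - [-0.95,-0.715,0,0,0,0,1]
  grip_force: 40

```text
t: 0.9
tool_pos: [0.2953, 0.4424, 0.1996]
tool_rot: [-0.466, -3.106, 0.001]
contact_force: [0.3, -0.2, 0.1]
opening: 0.0855
grip_force: 0.0
```

Call:
jog_arm:
  plan:
    - [-0.95,-0.715,0,0,0,0,1]
    - [-0.95,-0.715,0,0,0,0,1]
    - [-0.95,-0.715,0,0,0,0,1]
    - [-0.95,-0.715,0,0,0,0,1]
    - [-0.95,-0.715,0,0,0,0,1]
    - [-0.95,-0.715,0,0,0,0,1]
    - [-0.95,-0.715,0,0,0,0,1]
    - [-0.95,-0.715,0,0,0,0,1]

```text
t: 1.7
tool_pos: [0.407, 0.2886, 0.1996]
tool_rot: [-0.466, -3.106, 0.001]
contact_force: [-0.2, 0.4, 0.4]
opening: 0.0854
grip_force: 0.0
```

Call:
jog_arm:
  plan:
    - [-0.95,-0.715,0,0,0,0,1]
    - [-0.95,-0.715,0,0,0,0,1]
    - [0,0,1,0,0,0,1]
    - [0,0,1,0,0,0,1]
    - [0,0,1,0,0,0,1]
    - [0,0,1,0,0,0,1]
    - [0,0,0,0,0,0,1]
    - [0,0,0,0,0,0,1]

```text
t: 2.5
tool_pos: [0.4344, 0.2509, 0.12]
tool_rot: [-0.466, -3.106, 0.001]
contact_force: [0.3, -0.4, 0.8]
opening: 0.0852
grip_force: 0.0
```

```bash
python3 - <<'E'
from h import *
for n,(u0,v0,u1,v1) in {"side":(186,138,206,166),"top":(137,195,165,220)}.items():
    W=np.load(n+".npz")["W"][v0:v1,u0:u1].reshape(-1,3)
    for a,b in((.05,.08),(.03,.043)):
        p=W[(W[:,2]>a)&(W[:,2]<b)];print(n,a,len(p),p.mean(0).round(4),p.min(0).round(3),p.max(0).round(3))
im,d,W=grab("side");save(im[100:200,130:280],"near1.png",5)
E
```

```text
side 0.05 71 [0.4371 0.2458 0.0649] [0.425 0.171 0.051] [0.45  0.262 0.074]
side 0.03 90 [0.4358 0.2406 0.0385] [0.417 0.175 0.03 ] [0.458 0.267 0.043]
top 0.05 82 [0.4343 0.2492 0.0669] [0.423 0.237 0.052] [0.447 0.264 0.076]
top 0.03 107 [0.432  0.2454 0.0366] [0.413 0.229 0.03 ] [0.456 0.271 0.043]
```

View pics/near1.png

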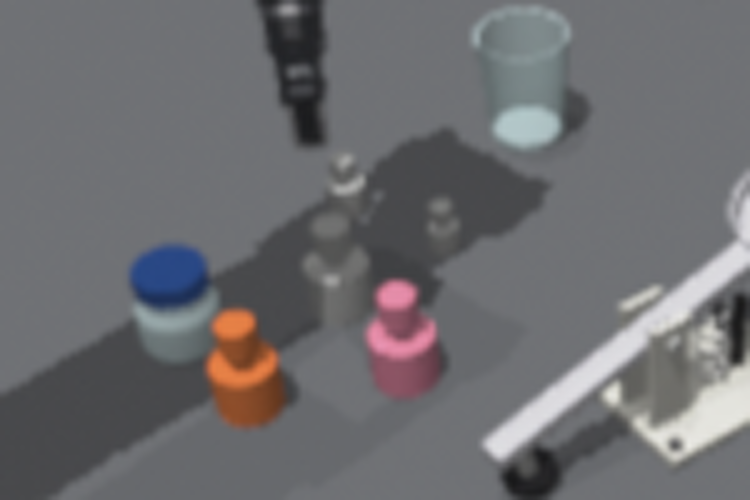

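The gripper (305,140) hangs above the grey weight's knob (330,230), and the lookalikes are clear of the fingers. Descending and gripping.

Call:
jog_arm:
  plan:
    - [-0.05,0,0.8,0,0,0,1]
    - [0,0,0.8,0,0,0,1]
    - [0,0,0.8,0,0,0,1]
    - [0,0,0.8,0,0,0,1]
    - [0,0,0.6,0,0,0,1]
    - [0,0,0,0,0,0,1]
    - [0,0,0,0,0,0,-1]
    - [0,0,0,0,0,0,-1]
  grip_force: 40

```text
t: 3.35
tool_pos: [0.4367, 0.2512, 0.0455]
tool_rot: [0.466, 3.105, 0.002]
contact_force: [-0.2, -0.3, 0.2]
opening: 0.0593
grip_force: 0.0
```

Call:
jog_arm:
  plan:
    - [0,0,0,0,0,0,-1]
    - [0,0,0,0,0,0,-1]
    - [0,0,0,0,0,0,-1]
    - [0,0,0,0,0,0,-1]
    - [0,0,0,0,0,0,-1]
    - [0,0,0,0,0,0,-1]

```text
t: 3.95
tool_pos: [0.4357, 0.2507, 0.0442]
tool_rot: [-0.466, -3.107, 0.0]
contact_force: [-0.6, -0.2, -0.1]
opening: 0.0001
grip_force: 0.0
```

```bash
python3 - <<'E'
from h import *
im,d,W=grab("side");im2,d2,W2=grab("top")
np.savez("s2",im=im,W=W);np.savez("t2",im=im2,W=W2)
save(np.hstack([im[100:200,140:240],im2[165:265,105:205]]),"near2.png",4)
E
```

```text
(no output)
```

View pics/near2.png

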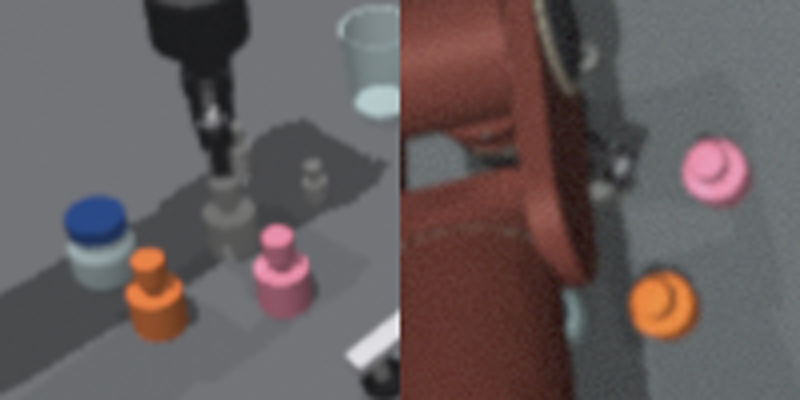

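The weight still stands and the fingers closed beside its knob; the tip at (215,170) is partly behind the knob at (225,195). Measuring the offset.

```bash
python3 - <<'E'
from h import *
D=np.load("s2.npz");W=D["W"];im=D["im"]
for v in range(130,166,2):
    print(v,[tuple((W[v,u]*1000).round().astype(int)) if W[v,u,0]==W[v,u,0] else None for u in range(188,204,3)])
o=ctrl.get_obs();print(o["tool_pos"],o["opening"])
for n in("side","top"):
    c=ctrl.camera_info(n);q=cv2.projectPoints(np.array([o["tool_pos"],[.4355,.25,.07],[.4355,.25,0.]]),np.array(c["rvec"],float),np.array(c["tvec"],float),np.array(c["camera_matrix"]),None)[0];print(n,q.reshape(-1,2))
E
```

```text
130 [(np.int64(467), np.int64(439), np.int64(-1)), (np.int64(416), np.int64(194), np.int64(171)), (np.int64(424), np.int64(193), np.int64(168)), (np.int64(433), np.int64(192), np.int64(166)), (np.int64(489), np.int64(353), np.int64(45)), (np.int64(517), np.int64(413), np.int64(-2))]
132 [(np.int64(461), np.int64(421), np.int64(3)), (np.int64(415), np.int64(195), np.int64(163)), (np.int64(424), np.int64(194), np.int64(161)), (np.int64(432), np.int64(190), np.int64(161)), (np.int64(484), np.int64(342), np.int64(45)), (np.int64(512), np.int64(398), np.int64(1))]
134 [(np.int64(458), np.int64(414), np.int64(0)), (np.int64(416), np.int64(204), np.int64(150)), (np.int64(426), np.int64(207), np.int64(145)), (np.int64(435), np.int64(205), np.int64(143)), (np.int64(483), np.int64(343), np.int64(37)), (np.int64(507), np.int64(387), np.int64(0))]
136 [(np.int64(453), np.int64(397), np.int64(3)), (np.int64(419), np.int64(220), np.int64(131)), (np.int64(429), np.int64(222), np.int64(126)), (np.int64(438), np.int64(220), np.int64(125)), (np.int64(483), np.int64(345), np.int64(27)), (np.int64(503),
[... 3432 characters left out ...]
 (np.int64(420), np.int64(241), np.int64(9)), (np.int64(428), np.int64(235), np.int64(11)), (np.int64(438), np.int64(233), np.int64(8)), (np.int64(448), np.int64(232), np.int64(6))]
164 [(np.int64(400), np.int64(250), np.int64(2)), (np.int64(409), np.int64(244), np.int64(3)), (np.int64(418), np.int64(239), np.int64(3)), (np.int64(427), np.int64(236), np.int64(2)), (np.int64(436), np.int64(231), np.int64(2)), (np.int64(445), np.int64(227), np.int64(2))]
[0.43573073 0.25075472 0.04416486] -0.00040356661709748705
side [[196.17822651 150.92661158]
 [195.18104584 144.87548074]
 [197.85049078 161.23435604]]
top [[151.46736606 206.29467617]
 [149.50747118 204.56452463]
 [155.29565308 209.39245211]]
```

```bash
python3 - <<'E'
from h import *
D=np.load("s2.npz");W=D["W"];im=D["im"]
for v in range(134,152):
    print(v,[(tuple((W[v,u]*1000).round().astype(int).tolist()),int(im[v,u].mean())) for u in range(193,200,2) if W[v,u,0]==W[v,u,0]])
D=np.load("t2.npz");W=D["W"]
p=W.reshape(-1,3);p=p[(abs(p[:,0]-.436)<.03)&(abs(p[:,1]-.25)<.03)&(p[:,2]>.04)];print(len(p));print((p[::4]*1000).round().astype(int).tolist())
E
```

```text
134 [((422, 205, 147), 36), ((429, 207, 144), 28), ((435, 205, 143), 36), ((479, 339, 41), 85)]
135 [((427, 224, 129), 31), ((433, 222, 129), 29), ((436, 210, 136), 37), ((481, 349, 30), 87)]
136 [((427, 226, 124), 30), ((432, 222, 125), 29), ((438, 220, 125), 50), ((480, 347, 27), 97)]
137 [((431, 242, 108), 33), ((437, 241, 107), 30), ((444, 244, 103), 66), ((477, 337, 30), 112)]
138 [((430, 244, 104), 36), ((435, 237, 106), 32), ((441, 237, 104), 70), ((477, 340, 23), 110)]
139 [((429, 240, 102), 39), ((436, 243, 98), 31), ((441, 237, 101), 65), ((476, 337, 21), 102)]
140 [((428, 239, 100), 41), ((434, 238, 98), 30), ((441, 240, 95), 61), ((474, 335, 19), 102)]
141 [((428, 242, 93), 49), ((435, 244, 90), 30), ((441, 239, 91), 58), ((475, 338, 13), 99)]
142 [((430, 251, 83), 53), ((434, 240, 89), 31), ((439, 236, 90), 55), ((475, 340, 6), 99)]
143 [((428, 244, 84), 62), ((433, 238, 86), 46), ((440, 242, 81), 62), ((449, 250, 73), 101)]
144 [((430, 255, 72), 87), ((436, 250, 73), 82), ((442, 248, 73), 90), ((449, 250, 69), 105)]
145 [((428, 249, 73), 106), ((434, 248, 71), 107), ((4
[... 3514 characters left out ...]
4], [417, 229, 385], [419, 222, 381], [408, 272, 388], [409, 264, 389], [411, 257, 386], [412, 249, 385], [413, 241, 385], [414, 233, 383], [416, 227, 379], [407, 273, 386], [408, 264, 386], [409, 256, 386], [410, 249, 384], [411, 240, 387], [413, 233, 382], [414, 225, 381], [406, 263, 384], [408, 256, 380], [408, 247, 383], [410, 240, 380], [411, 231, 381], [413, 224, 378], [406, 251, 382], [407, 243, 381], [409, 236, 378], [411, 229, 375], [406, 245, 375], [408, 235, 373], [409, 226, 375], [406, 235, 373], [407, 227, 373], [406, 226, 368], [410, 230, 320], [408, 240, 315], [409, 231, 316], [410, 223, 314], [407, 228, 316], [407, 229, 307], [408, 231, 291], [422, 226, 131], [415, 222, 131]]
```

The side depth shows the fingertips ending near z = 0.084 while the state says 0.044. The real tip is about 38 mm higher than reported, so I open and go lower, watching the force.

Call:
jog_arm:
  plan:
    - [0,0,0,0,0,0,1]
    - [0,0,0,0,0,0,1]
    - [0,0,0,0,0,0,1]
    - [0,0,0,0,0,0,1]
    - [0,0,0,0,0,0,1]
    - [0,0,0,0,0,0,1]
    - [0,0,0,0,0,0,1]

```text
t: 4.75
tool_pos: [0.4357, 0.2508, 0.0442]
tool_rot: [-0.466, -3.107, -0.0]
contact_force: [0.3, -0.2, -0.5]
opening: 0.0855
grip_force: 0.0
```

Call:
jog_arm:
  plan:
    - [0,0,0.4,0,0,0,1]
    - [0,0,0.4,0,0,0,1]
    - [0,0,0.4,0,0,0,1]
    - [0,0,0.3,0,0,0,1]
    - [0,0,0.2,0,0,0,1]
    - [0,0,0,0,0,0,1]

```text
t: 5.35
tool_pos: [0.4351, 0.2505, 0.0092]
tool_rot: [-0.466, -3.105, 0.001]
contact_force: [-0.8, -0.1, -0.7]
opening: 0.0855
grip_force: 0.0
```

Call:
jog_arm:
  plan:
    - [0,0,0,0,0,0,-1]
    - [0,0,0,0,0,0,-1]
    - [0,0,0,0,0,0,-1]
    - [0,0,0,0,0,0,-1]
    - [0,0,0,0,0,0,-1]
    - [0,0,0,0,0,0,-1]
    - [0,0,0,0,0,0,-1]
  grip_force: 40

```text
t: 6.05
tool_pos: [0.4361, 0.251, 0.0107]
tool_rot: [0.466, 3.106, 0.001]
contact_force: [0.2, 0.7, 2.5]
opening: 0.0248
grip_force: 39.5
```

```bash
python3 - <<'E'
from h import *
im,d,W=grab("side");save(im[100:180,140:240],"near3.png",5)
for v in range(136,156,1):
    print(v,[(tuple((W[v,u]*1000).round().astype(int).tolist()),int(im[v,u].mean())) for u in range(193,200,3) if W[v,u,0]==W[v,u,0]])
print(ctrl.get_obs()["opening"])
E
```

```text
136 [((420, 200, 144), 144), ((439, 234, 115), 58), ((446, 225, 118), 54)]
137 [((419, 197, 143), 140), ((427, 193, 142), 73), ((446, 227, 113), 54)]
138 [((417, 193, 142), 142), ((425, 189, 142), 81), ((444, 224, 112), 51)]
139 [((417, 194, 138), 132), ((426, 192, 136), 71), ((445, 227, 106), 52)]
140 [((417, 196, 133), 75), ((425, 193, 132), 48), ((476, 341, 14), 63)]
141 [((417, 196, 129), 44), ((425, 192, 129), 37), ((443, 223, 101), 71)]
142 [((415, 194, 127), 37), ((426, 198, 120), 35), ((437, 205, 112), 70)]
143 [((416, 199, 119), 32), ((426, 200, 115), 32), ((435, 198, 114), 56)]
144 [((417, 202, 113), 29), ((425, 199, 112), 30), ((435, 201, 107), 50)]
145 [((417, 206, 107), 33), ((428, 213, 98), 36), ((435, 201, 103), 49)]
146 [((417, 208, 101), 34), ((427, 208, 98), 36), ((436, 206, 96), 45)]
147 [((418, 212, 95), 34), ((426, 208, 94), 31), ((442, 231, 72), 54)]
148 [((424, 238, 70), 52), ((432, 232, 71), 30), ((441, 231, 68), 71)]
149 [((425, 246, 60), 71), ((430, 227, 71), 31), ((441, 231, 64), 79)]
150 [((425, 250, 53), 86), ((430, 230, 65), 31), ((440, 231, 61), 75)]
151 [((428, 261, 40), 99), ((429, 227, 63), 31), ((438, 226, 61), 68)]
152 [((426, 258, 38), 105), ((429, 230, 57), 31), ((437, 223, 59), 64)]
153 [((425, 255, 37), 106), ((429, 231, 53), 38), ((437, 225, 53), 70)]
154 [((422, 245, 40), 107), ((429, 232, 47), 68), ((440, 236, 40), 90)]
155 [((421, 242, 39), 107), ((430, 238, 38), 97), ((438, 232, 40), 106)]
0.024800127323610376
```

Gripped (24.8 mm opening, 39.5 N). Lifting, then carrying it above the dish.

Call:
jog_arm:
  plan:
    - [0,0,-0.5,0,0,0,-1]
    - [0,0,-1,0,0,0,-1]
    - [0,0,-1,0,0,0,-1]
    - [0,0,-1,0,0,0,-1]
    - [0,0,-1,0,0,0,-1]
    - [0,0,-1,0,0,0,-1]
    - [0,0,-1,0,0,0,-1]
    - [0,0,-1,0,0,0,-1]

```text
t: 6.9
tool_pos: [0.4343, 0.25, 0.1593]
tool_rot: [-0.466, -3.104, 0.003]
contact_force: [-0.4, 0.6, -5.6]
opening: 0.0245
grip_force: 40.0
```

Call:
jog_arm:
  plan:
    - [-0.92,-0.29,0,0,0,0,-1]
    - [-0.92,-0.29,0,0,0,0,-1]
    - [-0.92,-0.29,0,0,0,0,-1]
    - [-0.92,-0.29,0,0,0,0,-1]
    - [-0.92,-0.29,0,0,0,0,-1]
    - [-0.92,-0.29,0,0,0,0,-1]
    - [-0.92,-0.29,0,0,0,0,-1]
    - [-0.92,-0.29,0,0,0,0,-1]

```text
t: 7.7
tool_pos: [0.5642, 0.1622, 0.16]
tool_rot: [-0.466, -3.106, 0.0]
contact_force: [-0.4, 0.4, -5.8]
opening: 0.025
grip_force: 40.1
```

Call:
jog_arm:
  plan:
    - [-0.92,-0.29,0,0,0,0,-1]
    - [-0.92,-0.29,0,0,0,0,-1]
    - [-0.92,-0.29,0,0,0,0,-1]
    - [-0.92,-0.29,0,0,0,0,-1]
    - [-0.92,-0.29,0,0,0,0,-1]
    - [-0.92,-0.29,0,0,0,0,-1]
    - [-0.92,-0.29,0,0,0,0,-1]
    - [-0.92,-0.29,0,0,0,0,-1]

```text
t: 8.5
tool_pos: [0.6912, 0.0746, 0.1598]
tool_rot: [-0.466, -3.106, -0.0]
contact_force: [0.8, -0.0, -6.5]
opening: 0.0247
grip_force: 40.1
```

```bash
python3 - <<'E'
from h import *
im,d,W=grab("side");save(im[80:230,200:350],"near4.png",4);np.savez("s4",im=im,W=W)
o=ctrl.get_obs();print(o["tool_pos"],o["opening"],o["grip_force"],o["contact_force"])
im2,d2,W2=grab("top");np.savez("t4",im=im2,W=W2)
E
```

```text
[0.69358744 0.07224725 0.159872  ] 0.024871661970228682 40.100369453430176 [-0.36750723 -2.16920874 -5.34306452]
```

View pics/near4.png

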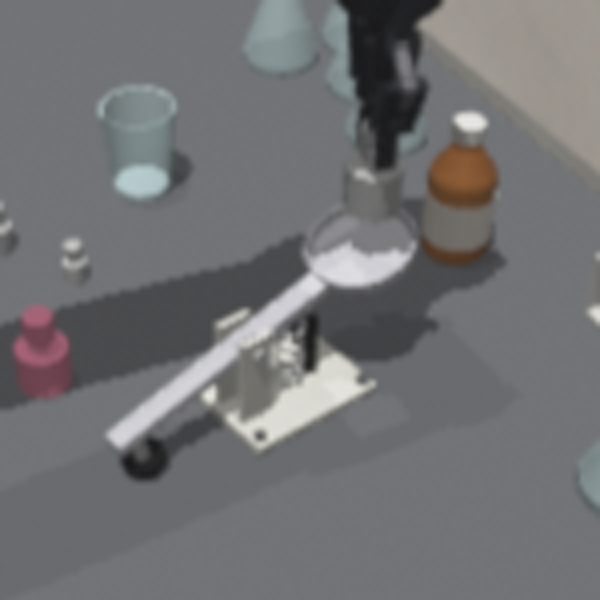

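The weight (370,190) hangs right above the dish (360,250), clear of the amber bottle. Centring it and lowering until the arm is open.

Call:
jog_arm:
  plan:
    - [0.23,0.165,0.3,0,0,0,-1]
    - [0,0,0.3,0,0,0,-1]
    - [0,0,0.3,0,0,0,-1]
    - [0,0,0.3,0,0,0,-1]
    - [0,0,0.3,0,0,0,-1]
    - [0,0,0.3,0,0,0,-1]

```text
t: 9.2
tool_pos: [0.6864, 0.0804, 0.1237]
tool_rot: [-0.466, -3.107, -0.0]
contact_force: [-0.2, -0.1, -4.3]
opening: 0.0248
grip_force: 40.3
```

Call:
jog_arm:
  plan:
    - [0,0,0.3,0,0,0,-1]
    - [0,0,0.3,0,0,0,-1]
    - [0,0,0.3,0,0,0,-1]
    - [0,0,0.3,0,0,0,-1]
    - [0,0,0.3,0,0,0,-1]
    - [0,0,0.2,0,0,0,-1]
    - [0,0,0,0,0,0,-1]

```text
t: 9.9
tool_pos: [0.6862, 0.0801, 0.0893]
tool_rot: [-0.466, -3.106, 0.0]
contact_force: [0.5, 0.0, -3.5]
opening: 0.0245
grip_force: 40.3
```

```bash
python3 - <<'E'
from h import *
im,d,W=grab("side");save(im[80:230,200:350],"near5.png",4);np.savez("s5",im=im,W=W)
o=ctrl.get_obs();print(o["tool_pos"],o["opening"],o["grip_force"],o["contact_force"])
E
```

```text
[0.68633844 0.08004094 0.08983328] 0.024977674556599536 40.271753668785095 [ 0.24876792  0.26319251 -2.89514549]
```

View pics/near5.png

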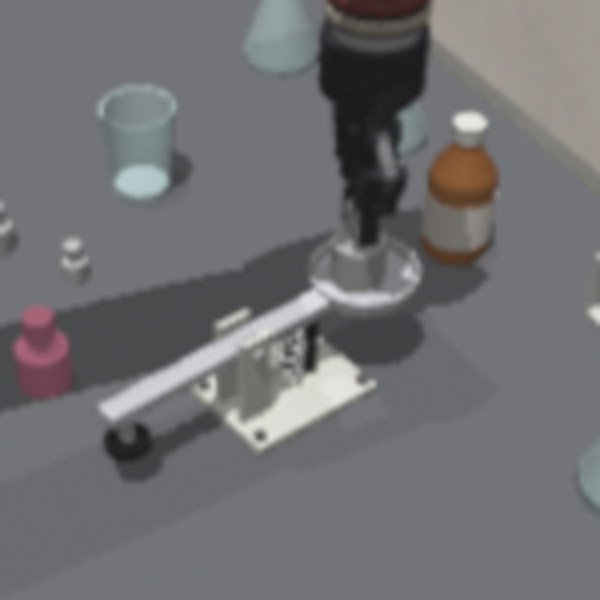

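The arm is opening: foot (128,440) is raised and the weight (357,262) is in the dish, a little toward the foot/+y side. Measuring the dish centre.

```bash
python3 - <<'E'
from h import *
D=np.load("s5.npz");W=D["W"]; im=D["im"].astype(int)
w=W[80+55:80+80,200+75:200+107].reshape(-1,3)
w=w[(w[:,2]>.065)&(w[:,2]<.098)]
r=w[w[:,2]>.08] ; print(len(w),w.min(0),w.max(0),np.percentile(w,[2,98],axis=0))
c,R=cv2.minEnclosingCircle((w[:,:2]*1000).astype(np.float32));print(c,R)
a=W[80+70:80+106,200+25:200+82].reshape(-1,3);a=a[(a[:,2]>.055)&(a[:,2]<.1)]
for x0 in np.arange(.45,.65,.03):
    q=a[(a[:,0]>=x0)&(a[:,0]<x0+.03)]; print(len(q),q.mean(0).round(4))
E
```

```text
373 [0.62437969 0.03314127 0.06716754] [0.73515717 0.11826803 0.09779944] [[0.63092141 0.03429837 0.07598255]
 [0.73327222 0.11544116 0.09667141]]
(678.5288696289062, 76.19407653808594) 57.61327362060547
76 [0.4647 0.0336 0.077 ]
71 [0.495  0.0387 0.0781]
65 [0.5244 0.0435 0.0795]
107 [0.558  0.0501 0.0802]
116 [0.5824 0.051  0.0804]
78 [0.6158 0.0601 0.0778]
55 [0.642  0.0664 0.0794]
```

Call:
jog_arm:
  plan:
    - [-0.15,-0.06,0,0,0,0,-1]
    - [-0.15,-0.06,0,0,0,0,-1]
    - [0,0,0.1,0,0,0,-1]
    - [0,0,0.1,0,0,0,-1]
    - [0,0,0,0,0,0,-1]

```text
t: 10.45
tool_pos: [0.6918, 0.0758, 0.086]
tool_rot: [0.466, 3.106, -0.001]
contact_force: [-0.3, -1.7, -3.1]
opening: 0.0249
grip_force: 40.3
```

Call:
jog_arm:
  plan:
    - [0,0,0.05,0,0,0,-1]
    - [0,0,0,0,0,0,-0.2]
    - [0,0,0,0,0,0,0.3]
    - [0,0,0,0,0,0,0.6]
    - [0,0,0,0,0,0,1]
    - [0,0,0,0,0,0,1]
    - [0,0,0,0,0,0,1]
    - [0,0,0,0,0,0,1]

```text
t: 11.25
tool_pos: [0.6916, 0.0761, 0.0852]
tool_rot: [0.466, 3.107, 0.0]
contact_force: [0.4, -0.2, 0.1]
opening: 0.0852
grip_force: 0.0
```

Call:
jog_arm:
  plan:
    - [0,0,-0.5,0,0,0,1]
    - [0,0,-0.7,0,0,0,1]
    - [0,0,-1,0,0,0,1]
    - [0,0,-1,0,0,0,1]
    - [0,0,-1,0,0,0,1]
    - [0,0,-1,0,0,0,1]

```text
t: 11.85
tool_pos: [0.6921, 0.0761, 0.1921]
tool_rot: [0.466, 3.105, 0.001]
contact_force: [0.5, 1.1, -0.5]
opening: 0.0853
grip_force: 0.0
```

```bash
python3 - <<'E'
from h import *
im,d,W=grab("side");save(im[80:280,200:350],"near6.png",4) ;np.savez("s6",im=im,W=W)
def st(l,q): print(l,len(q),q.mean(0).round(4),q.min(0).round(4),q.max(0).round(4))
A=W[80:240,200:350].reshape(-1,3)
arm=A[(A[:,0]<.65)&(A[:,0]>.44)&(A[:,2]>.065)&(A[:,2]<.1)&(A[:,1]>0)&(A[:,1]<.12)]
for x0 in np.arange(.44,.65,.03):
    q=arm[(arm[:,0]>=x0)&(arm[:,0]<x0+.03)]
    if len(q): st("arm",q)
k=A[(A[:,2]>.13)&(A[:,2]<.16)&(abs(A[:,0]-.69)<.04)&(abs(A[:,1]-.076)<.04)]; 
if len(k): st("knob",k)
r=A[(A[:,2]>.07)&(A[:,2]<.1)&(A[:,0]>.645)&(A[:,0]<.75)&(A[:,1]<.13)&(A[:,1]>.02)];st("dish",r)
# foot dark
m=(im.mean(2)<45)&(W[...,2]>.02)&(W[...,2]<.075)&(W[...,0]<.5)&(W[...,0]>.42)&(W[...,1]<.08)&(W[...,1]>0)
st("foot",W[m]); print(np.argwhere(m).mean(0))
# tab & carrier
C=W[200:300,250:350].reshape(-1,3)
st("tabtop",C[(C[:,2]>.05)&(C[:,2]<.062)&(C[:,1]<-.2)])
E
```

```text
arm 55 [0.4592 0.0331 0.0804] [0.4497 0.0242 0.0659] [0.47   0.0451 0.086 ]
arm 72 [0.4847 0.0371 0.0806] [0.4701 0.0277 0.0704] [0.5    0.0504 0.0843]
arm 68 [0.5152 0.0425 0.0807] [0.5007 0.0322 0.0719] [0.5299 0.0585 0.0856]
arm 69 [0.5463 0.0493 0.0807] [0.5303 0.0394 0.0713] [0.5599 0.069  0.0902]
arm 131 [0.5742 0.0516 0.0832] [0.56   0.0342 0.0652] [0.5891 0.0746 0.0933]
arm 57 [0.6043 0.0572 0.0811] [0.5903 0.0416 0.067 ] [0.62   0.0702 0.0916]
arm 62 [0.6346 0.0637 0.0804] [0.6202 0.0546 0.0658] [0.6496 0.0824 0.0879]
knob 63 [0.6913 0.0719 0.142 ] [0.6815 0.0625 0.1309] [0.7049 0.0847 0.1484]
dish 344 [0.6862 0.0683 0.0817] [0.6452 0.0334 0.0718] [0.7353 0.121  0.1   ]
foot 47 [0.4625 0.0279 0.0449] [0.4491 0.0187 0.0386] [0.4788 0.0478 0.0497]
[190.46808511 231.34042553]
tabtop 53 [ 0.5569 -0.2956  0.0554] [ 0.5494 -0.3071  0.0508] [ 0.5658 -0.2821  0.0596]
```

View pics/near6.png

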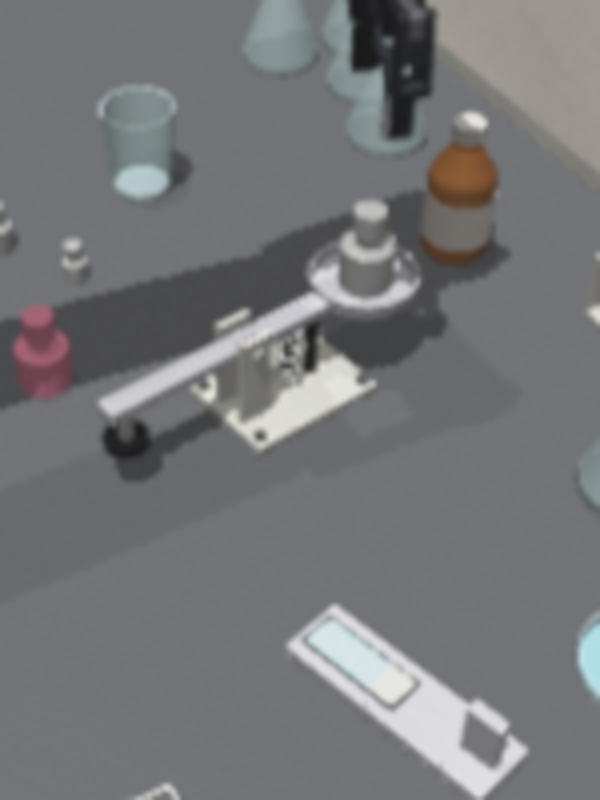

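The weight stands centred in the dish at (365,250), the arm is level, and the foot (127,437) is up. The carrier's corners are at (288,643), (333,605), (527,748), (480,798). Back-projecting them for its pose.

```bash
cat >> h.py <<'E'
def onplane(n,px,z):
    c=ctrl.camera_info(n);K=np.array(c["camera_matrix"]);R=cv2.Rodrigues(np.array(c["rvec"],float))[0];t=np.array(c["tvec"],float).ravel()
    o=-R.T@t; r=np.c_[px,np.ones(len(px))]@np.linalg.inv(K).T@R
    return o+r*((z-o[2])/r[:,2])[:,None]
E
python3 - <<'E'
from h import *
px=np.array([[288,643],[333,605],[527,748],[480,798.]])/4+[200,80]
P=onplane("side",px,.012)[:,:2];print(P.round(4))
f=(P[0]+P[1])/2;b=(P[2]+P[3])/2;u=(f-b);L=np.linalg.norm(u);u/=L;print("L",L,"w",np.linalg.norm(P[0]-P[1]),np.linalg.norm(P[2]-P[3]),"yaw",np.arctan2(u[1],u[0]))
m=(f+b)/2; g=m+u*(.0825-.045);print("glass",g,"tab",g-.1*u)
# top: glass/plate by depth-free brightness
im=np.load("top.npz")["im"];g8=im.astype(int).mean(2);msk=np.zeros_like(g8,np.uint8);msk[175:215,293:360]=(g8[175:215,293:360]>135)*255
c=max(cv2.findContours(msk,cv2.RETR_EXTERNAL,cv2.CHAIN_APPROX_NONE)[0],key=cv2.contourArea).reshape(-1,2)
Q=onplane("top",c,.012)[:,:2];r=cv2.minAreaRect((Q*1000).astype(np.float32));print(r,cv2.boxPoints(r))
E
```

```text
[[ 0.4925 -0.1656]
 [ 0.5356 -0.1516]
 [ 0.5863 -0.3061]
 [ 0.5399 -0.3221]]
L 0.1630172949581805 w 0.045248562142573966 0.04905626710946726 yaw 1.8763359692749266
glass [ 0.52727566 -0.20058887] tab [ 0.55735644 -0.29595734]
((536.2439575195312, -238.14157104492188), (56.56367874145508, 173.94573974609375), 17.673999786376953) [[ 482.892   -163.86024]
 [ 535.7021  -329.59567]
 [ 589.59595 -312.4229 ]
 [ 536.7858  -146.68747]]
```

Carrier: yaw ≈1.879, tab ≈(0.557, −0.2955), glass ≈(0.526, −0.2015). Goal is yaw ≈1.744, glass (0.464, 0.036). Turning the tool to the tab and moving over.

Call:
jog_arm:
  plan:
    - [0,0,0,0,0,0.1755,0]
    - [0,0,0,0,0,0.1755,0]
    - [0,0,0,0,0,0.1755,0]
    - [0,0,0,0,0,0.1755,0]
    - [0,0,0,0,0,0.1755,0]
    - [0,0,0,0,0,0.1755,0]
    - [0,0,0,0,0,0.1755,0]

```text
t: 12.6
tool_pos: [0.6918, 0.0761, 0.1901]
tool_rot: [1.861, 2.53, 0.001]
contact_force: [-0.2, 0.6, 0.1]
opening: 0.0427
grip_force: 0.0
```

Call:
jog_arm:
  plan:
    - [-0.979,-0.754,0,0,0,0,0]
    - [-0.979,-0.754,0,0,0,0,0]
    - [-0.979,-0.754,0,0,0,0,0]
    - [-0.979,-0.754,0,0,0,0,0]
    - [-0.979,-0.754,0,0,0,0,0]
    - [-0.979,-0.754,0,0,0,0,0]
    - [-0.979,-0.754,0,0,0,0,0]
    - [-0.979,-0.754,0,0,0,0,0]

```text
t: 13.4
tool_pos: [0.624, -0.1107, 0.1901]
tool_rot: [1.853, 2.535, 0.001]
contact_force: [0.9, 0.2, 0.3]
opening: 0.0427
grip_force: 0.0
```

Call:
jog_arm:
  plan:
    - [-0.979,-0.754,0,0,0,0,0]
    - [-0.979,-0.754,0,0,0,0,0]
    - [-0.979,-0.754,0,0,0,0,0]
    - [-0.979,-0.754,0,0,0,0,0]
    - [-0.979,-0.754,0,0,0,0,0]
    - [-0.979,-0.754,0,0,0,0,0]
    - [-0.979,-0.754,0,0,0,0,0]
    - [-0.979,-0.754,0,0,0,0,0]

```text
t: 14.2
tool_pos: [0.5565, -0.2967, 0.1902]
tool_rot: [1.853, 2.535, 0.0]
contact_force: [0.2, -1.1, 0.4]
opening: 0.0426
grip_force: 0.0
```

Call:
jog_arm:
  plan:
    - [0,0,0.9,0,0,0,0]
    - [0,0,0.9,0,0,0,0]
    - [0,0,0.9,0,0,0,0]
    - [0,0,0.9,0,0,0,0]
    - [0,0,0.9,0,0,0,0]
    - [0,0,0.9,0,0,0,0]
    - [0,0,0,0,0,0,0]
    - [0,0,0,0,0,0,0]

```text
t: 15.0
tool_pos: [0.5566, -0.2953, 0.0806]
tool_rot: [-1.853, -2.535, 0.0]
contact_force: [1.0, -1.8, -0.1]
opening: 0.0429
grip_force: 0.0
```

```bash
python3 - <<'E'
from h import *
im,d,W=grab("side");save(im[200:300,240:360],"near7.png",5);np.savez("s7",im=im,W=W)
o=ctrl.get_obs();print(o["t"],o["tool_pos"],o["opening"],o["contact_force"]);R=cv2.Rodrigues(o["tool_rot"])[0];print(R.round(3))
E
```

```text
15.05 [ 0.55715094 -0.29581273  0.08174151] 0.04269690985670637 [-0.05521801  0.07228013  0.34146956]
[[-0.303  0.953  0.001]
 [ 0.953  0.303 -0.001]
 [-0.001  0.001 -1.   ]]
```

View pics/near7.png

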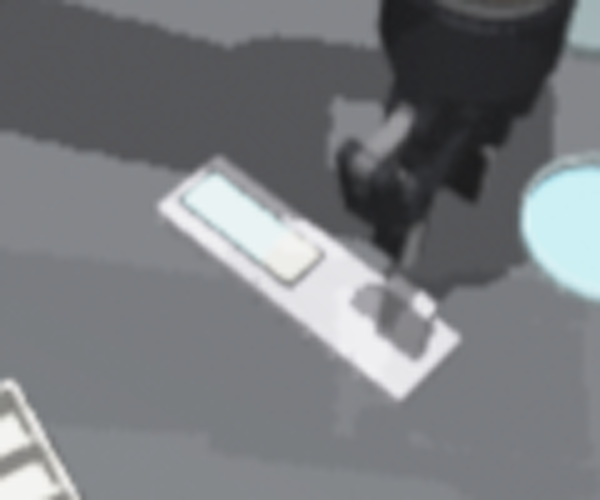

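The gripper sits over the tab (410,320) with its opening across it. Descending around the tab and gripping.

Call:
jog_arm:
  plan:
    - [0,0,0.8,0,0,0,0]
    - [0,0,0.8,0,0,0,0]
    - [0,0,0.8,0,0,0,0]
    - [0,0,0.8,0,0,0,0]
    - [0,0,0.6,0,0,0,0]
    - [0,0,0.4,0,0,0,0]
    - [0,0,0.4,0,0,0,0]

```text
t: 15.75
tool_pos: [0.5567, -0.2956, -0.0116]
tool_rot: [-1.854, -2.536, 0.0]
contact_force: [-0.1, -0.2, -0.5]
opening: 0.0428
grip_force: 0.0
```

Call:
jog_arm:
  plan:
    - [0,0,0.2,0,0,0,0]
    - [0,0,0,0,0,0,-1]
    - [0,0,0,0,0,0,-1]
    - [0,0,0,0,0,0,-1]
    - [0,0,0,0,0,0,-1]
    - [0,0,0,0,0,0,-1]

```text
t: 16.35
tool_pos: [0.5572, -0.296, -0.014]
tool_rot: [1.853, 2.535, 0.0]
contact_force: [0.4, -0.6, 1.0]
opening: 0.0096
grip_force: 39.6
```

Call:
jog_arm:
  plan:
    - [0,0,0,0,0,0.086,-1]
    - [0,0,0,0,0,0.086,-1]
    - [0.4,-0.06,0,0,0,0,-1]
    - [0.75,-0.11,0,0,0,0,-1]
    - [0.75,-0.11,0,0,0,0,-1]
    - [0.75,-0.11,0,0,0,0,-1]
    - [0.75,-0.11,0,0,0,0,-1]
    - [0.75,-0.11,0,0,0,0,-1]

```text
t: 17.15
tool_pos: [0.5305, -0.215, -0.0141]
tool_rot: [2.019, 2.404, 0.0]
contact_force: [2.4, -2.6, 5.4]
opening: 0.0093
grip_force: 40.1
```

Call:
jog_arm:
  plan:
    - [0.75,-0.11,0,0,0,0,-1]
    - [0.75,-0.11,0,0,0,0,-1]
    - [0.75,-0.11,0,0,0,0,-1]
    - [0.75,-0.11,0,0,0,0,-1]
    - [0.75,-0.11,0,0,0,0,-1]
    - [0.75,-0.11,0,0,0,0,-1]
    - [0.75,-0.11,0,0,0,0,-1]
    - [0.75,-0.11,0,0,0,0,-1]

```text
t: 17.95
tool_pos: [0.4925, -0.1001, -0.0141]
tool_rot: [2.019, 2.404, -0.0]
contact_force: [1.4, -4.1, 5.3]
opening: 0.0097
grip_force: 40.3
```

Call:
jog_arm:
  plan:
    - [0.75,-0.11,0,0,0,0,-1]
    - [0.75,-0.11,0,0,0,0,-1]
    - [0.4,-0.05,0,0,0,0,-1]
    - [0,0,0,0,0,0,-1]
    - [0,0,0,0,0,0,-1]

```text
t: 18.45
tool_pos: [0.4802, -0.0624, -0.0141]
tool_rot: [-2.019, -2.405, -0.002]
contact_force: [-1.4, 2.6, 10.6]
opening: 0.0094
grip_force: 41.0
```

```bash
python3 - <<'E'
from h import *
im,d,W=grab("side");np.savez("s8",im=im,W=W)
im2,d2,W2=grab("top");np.savez("t8",im=im2,W=W2)
save(np.hstack([im[150:270,200:320],im2[130:250,190:310]]),"near8.png",3.3)
o=ctrl.get_obs();print(o["t"],o["tool_pos"],o["opening"],o["contact_force"]);R=cv2.Rodrigues(o["tool_rot"])[0];print(R.round(3))
E
```

```text
18.55 [ 0.48020403 -0.06245427 -0.01406581] 0.009342300135686132 [-1.16288365  2.18476573 11.43386752]
[[-0.173  0.985 -0.   ]
 [ 0.985  0.173  0.002]
 [ 0.002  0.    -1.   ]]
```

View pics/near8.png

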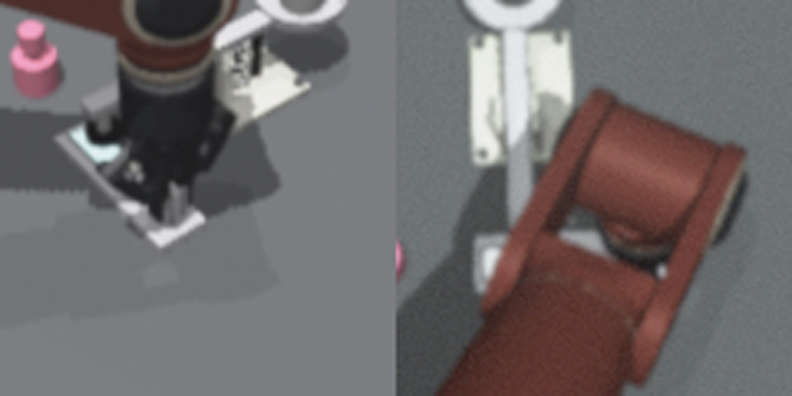

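The carrier's front is under the foot at left (100,125), with plate edges consistent with alignment. In the top view (right) the plate runs square to the arm at (490,262). Releasing, lifting and measuring.

Call:
jog_arm:
  plan:
    - [0,0,0,0,0,0,-0.5]
    - [0,0,0,0,0,0,0]
    - [0,0,0,0,0,0,0]
    - [0,0,0,0,0,0,0]
    - [0,0,-0.5,0,0,0,0]
    - [0,0,-0.8,0,0,0,0]
    - [0,0,-1,0,0,0,0]
    - [0,0,-1,0,0,0,0]

```text
t: 19.35
tool_pos: [0.4804, -0.0642, 0.0524]
tool_rot: [-2.021, -2.405, -0.0]
contact_force: [-0.2, -0.9, -0.5]
opening: 0.0424
grip_force: 0.0
```

Call:
jog_arm:
  plan:
    - [-0.5,0,-1,0,0,0,0]
    - [-1,0,-1,0,0,0,0]
    - [-1,0,-1,0,0,0,0]
    - [-1,0,-1,0,0,0,0]
    - [-1,0,-0.5,0,0,0,0]
    - [-1,0,0,0,0,0,0]
    - [-1,0,0,0,0,0,0]
    - [-1,0,0,0,0,0,0]

```text
t: 20.15
tool_pos: [0.5063, -0.2131, 0.1414]
tool_rot: [-2.021, -2.405, -0.0]
contact_force: [0.1, 0.0, -0.3]
opening: 0.0429
grip_force: 0.0
```

Call:
jog_arm:
  plan:
    - [-1,0,0,0,0,0,0]
    - [-1,0,0,0,0,0,0]
    - [-1,0,0,0,0,0,0]
    - [-1,0,0,0,0,0,0]
    - [-1,0,0,0,0,0,0]
    - [-1,0,0,0,0,0,0]
    - [-1,0,0,0,0,0,0]
    - [0,0,0,0,0,0,0]

```text
t: 20.95
tool_pos: [0.5305, -0.3527, 0.141]
tool_rot: [2.023, 2.403, -0.001]
contact_force: [-0.2, -0.5, -0.9]
opening: 0.0425
grip_force: 0.0
```

```bash
python3 - <<'E'
from h import *
o=ctrl.get_obs();print(o["t"],o["tool_pos"],o["contact_force"])
fr={n:grab(n) for n in("side","top")}
def st(l,q): print(l,len(q),q.mean(0).round(4),q.min(0).round(4),q.max(0).round(4)) if len(q) else print(l,0)
def sel(A,z0,z1,x0,x1,y0,y1): return A[(A[:,2]>z0)&(A[:,2]<z1)&(A[:,0]>x0)&(A[:,0]<x1)&(A[:,1]>y0)&(A[:,1]<y1)]
for n,(im,d,W) in fr.items():
    np.savez(n+"9",im=im,W=W);A=W.reshape(-1,3);print(n)
    st("tab",sel(A,.048,.063,.44,.52,-.1,-.03))
    p=sel(A,.006,.018,.42,.53,-.11,.1);st("plate",p)
    if len(p):
        # plate excluding tab shadow: width samples along length
        q=sel(p,.006,.018,.42,.53,-.045,.01);v=np.array([-.172,.985])
        r=cv2.minAreaRect((p[:,:2]*1000).astype(np.float32));print(r)
    st("knob",sel(A,.13,.16,.65,.73,.03,.12));st("arm",sel(A,.065,.095,.44,.53,.015,.06))
    st("dish",sel(A,.068,.095,.645,.75,.02,.13))
    m=(im.mean(2)<50);st("foot",sel(W[m],.03,.07,.42,.5,0,.08))
    # bright plate outline in image -> z=.012 plane
    q=cv2.projectPoints(np.array([[.48,-.02,.012]]),np.array(ctrl.camera_info(n)["rvec"],float),np.array(ctrl.camera_info(n)["tvec"],float),np.array(ctrl.camera_info(n)["camera_matrix"]),None)[0].ravel();print(q)
    u,v=q.astype(int);cv2.imwrite("pics/x_"+n+".png",cv2.resize(im[v-60:v+60,u-70:u+70,::-1],None,fx=4,fy=4))
    msk=((im.astype(int).mean(2)>150)&(W[...,2]>.005)&(W[...,2]<.019)&(W[...,0]<.53)&(W[...,0]>.42)&(W[...,1]<.09)&(W[...,1]>-.11))
    c=np.argwhere(msk)[:,::-1].astype(float);Q=onplane(n,c,.012)[:,:2];r=cv2.minAreaRect((Q*1000).astype(np.float32));print("bright",len(Q),r)
E
```

```text
20.95 [ 0.53053215 -0.35268694  0.14103832] [-0.1822106  -0.45583881 -0.85296003]
side
tab 40 [ 0.4811 -0.063   0.0544] [ 0.4755 -0.0762  0.0487] [ 0.4894 -0.0492  0.0588]
plate 591 [ 0.4675 -0.0089  0.0134] [ 0.4336 -0.0855  0.0061] [0.5095 0.0819 0.0179]
((471.37548828125, -0.2663116455078125), (51.81230163574219, 166.70323181152344), 9.790815353393555)
knob 0
arm 192 [0.4878 0.038  0.0805] [0.4492 0.0239 0.067 ] [0.5295 0.0566 0.086 ]
dish 0
foot 33 [0.4638 0.029  0.0452] [0.4515 0.0191 0.0411] [0.478  0.0431 0.0496]
[244.15509003 206.65330362]
bright 497 ((470.7994079589844, 1.3148269653320312), (52.09410858154297, 165.4181671142578), 11.099949836730957)
top
tab 33 [ 0.4795 -0.0617  0.0534] [ 0.4732 -0.0733  0.0491] [ 0.4875 -0.0505  0.0603]
plate 780 [ 0.468  -0.002   0.0112] [ 0.4313 -0.0852  0.006 ] [0.5206 0.0856 0.0177]
((476.7615966796875, -1.431610107421875), (82.42033386230469, 169.60382080078125), 3.2983758449554443)
knob 82 [0.6897 0.075  0.1423] [0.6774 0.0634 0.1304] [0.7042 0.088  0.1485]
arm 222 [0.4879 0.0403 0.0797] [0.4467 0.0256 0.0713] [0.5299 0.0554 0.0866]
dish 493 [0.6862 0.0763 0.0771] [0.6455 0.0347 0.0683] [0.7333 0.1203 0.0939]
foot 0
[249.39597651 205.13178786]
bright 666 ((468.2174072265625, 0.9989395141601562), (50.34486389160156, 165.1451873779297), 10.306907653808594)
```

Plate centre is ≈(0.470, 0.001) at 10.3°, which puts the glass at ≈(0.4635, 0.038) against the foot at ≈(0.464, 0.036). The weight is centred, the arm open and the robot clear. Handing in.

```bash
python3 -c "
from station import ctrl
print(ctrl.finish_job())"
```

```text
the job is handed in; nothing more can be done
None
```

I handed the job in at about 21 s: the large weight stands centred in the dish holding the arm open, and the carrier's glass is about 2 mm from the foot centre and square to the arm by my measurements; no verdict came back.

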